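# Two-key tray release on a vial loader

## Task

Release the vial tray of the white loader: press its two blue keys together, one fingertip on each, and keep both down until the spring-driven tray has come all the way out by itself, then let go of the keys and move clear. Do not touch the tray, do not press the red stop button beside the keys, and leave the bottle, the vial rack and the jar where they stand.

Things in the scene. Friction and masses are not known exactly. Their poses are not given: they have to be found in the camera images.
- loader: white bench instrument, fixed to the bench, 220 (its x) x 260 (its y) x 120 mm high; origin at the centre of its underside, z up. Its front, where the tray comes out, is its +x side. The top is flat at 120 mm; on it, in a row along its y at x = +30 mm, stand the two blue keys (y = +30 and -30 mm) and the red stop button (y = -88 mm)
- keys_mid (a point): point midway between the two blue keys, level with their tops when up (132 mm above the bench); its y axis runs from key_b to key_a, z up
- key_a_top (a point): centre of the flat top of one blue key (loader y = +30 mm): a round cap 26 mm in diameter standing 12 mm above the loader's top when up; it goes down with the key
- key_b_top (a point): the same for the other blue key (loader y = -30 mm); the key centres are 60 mm apart
- key_a (a joint): travel of blue key a in m: 0 up, 0.008 fully down. Spring return: 2 N starts it moving, 5 N takes it fully down. Pressed beyond 0.005 its catch frees the tray; each key has its own catch and either one alone holds the tray
- key_b (a joint): the same for blue key b
- tray (a joint): how far the tray has come out in m: 0 shut, 0.082 fully out (its end stop). A damped spring pushes it out in about 3 s, only while both keys are beyond 0.005. Its catches are toothed every 16 mm: let go early and it locks part-way; past 0.077 the keys can come up again and the tray stays out
- tray_front (a point): middle of the top edge of the tray's grey front panel (210 mm wide, 58 mm high, 10 mm thick), 79 mm above the bench; moves with the tray along the loader's +x. The tray carries an orange block of capped vials
- stop (a joint): travel of the red stop button in m: 0 up, 0.008 fully down; the same spring as the keys
- stop_top (a point): centre of the top of the red stop button: a round cap 26 mm in diameter with a yellow collar, 12 mm above the loader's top
- solvent_mid (a point): centre (half-way up) of a loose clear bottle with blue cap, 68 mm in diameter, 150 mm high, standing on the bench beside the loader
- rack_mid (a point): centre of the body of a loose orange vial rack, 110 x 75 x 30 mm, with vials to 48 mm above the bench, on the bench on the other side of the loader
- jar_mid (a point): centre (half-way up) of a loose small amber jar with white cap, 32 mm in diameter, 42 mm high, standing on the loader's top behind the keys (towards loader -x)

How it is judged:
On the way, in this order (a step that is already met when the one before it is completed fails the run):
1. a fingertip on each blue key and both keys down together, the tray still nearly shut (value of joint each of key_a, key_b above 0.0048 m and value of joint tray below 0.04 m and contact force between the fingers and key_a above 0.5 N and contact force between the fingers and key_b above 0.5 N), for 0.1 s.
2. the tray all the way out with both keys still held down (value of joint tray above 0.075 m and value of joint each of key_a, key_b above 0.003 m), for 0.05 s.
At the end, for the whole second after the job is handed in: the tray is at least 76 mm out (of 82), both blue keys and the stop button are up again (within 1.5 mm), and the bottle, rack and jar stand upright within 15 mm of where they were (value of joint tray above 0.076 m and value of joint each of key_a, key_b, stop below 0.0015 m and not (distance of solvent_mid from where it was at the start of the episode above 0.015 m) and not (distance of rack_mid from where it was at the start of the episode above 0.015 m) and not (distance of jar_mid from where it was at the start of the episode above 0.015 m) and not (angle between solvent_mid's own z axis and vertical above 0.3 rad) and not (angle between rack_mid's own z axis and vertical above 0.3 rad) and not (angle between jar_mid's own z axis and vertical above 0.3 rad)); the robot touches nothing.
It fails at once if a blue key let up while the tray was only part-way out (value of joint tray between 0.012 and 0.07 m and value of joint any of key_a, key_b below 0.002 m).
It fails at once if the robot touched the tray (it must come out by itself) (contact force between any of the fingers, the arm and tray above 1 N).
It fails at once if the red stop button was pressed (value of joint stop above 0.003 m).
It fails at once if the bottle, rack or jar was moved, lifted or tipped (distance of any of solvent_mid, rack_mid, jar_mid from where it was at the start of the episode above 0.015 m or angle between any of solvent_mid, rack_mid, jar_mid's own z axis and vertical above 0.3 rad).
It also fails if it takes over 35 s, if anything falls off the work surface, if the arm or the gripper's body presses on something with over 40 N, if the wrist force passes 120 N, or if a joint passes its speed limit or range.

## Robot

A 7-joint arm with a two-finger parallel gripper is mounted at the origin on the work surface. World frame = base frame: x ahead of the robot, y to its left, z up, the work surface at z = 0. Lengths are in m, angles in rad, forces in N, time in s.
With the tool pointing down it reaches from about 0.425 to 0.875 m from the base axis. Payload 4.7 kg.
Tool frame: the origin (TCP) lies on the centre line of the jaws, within the pads' length; the fingertips stand tip_reach ahead of it and the grasp point (between the pads) is the TCP (tip_reach is the distance from the TCP to the fingertips, in m); z points along the fingers, y is the direction in which the jaws open and shut (so a half turn about z gives the same grasp; the last joint's range is limited). The gripper opens to 85 mm and grips with 20 to 120 N. Pads are 22 mm wide; open, the fingers measure 114 mm over their backs; the gripper's body (76 mm by 85 mm) begins 54 mm behind the grasp point. The pads swing forward as they close: fully open they stand 13 mm farther back than shut.
Start: joints at [-1.336, 0.321, -0.07, 1.45, 0.023, 1.371, -0.057], TCP at [0.142, 0.634, 0.25] pointing down, gripper open.
Joint ranges: [-2.86, 2.86], [-0.3, 2.09], [-1.38, 1.24], [0.06, 2.45], [-1.56, 4.7], [0.09, 2.05], [-2.69, 2.69]. Speed limits (rad/s): [2.57, 2.57, 3.14, 3.14, 3.14, 3.14, 3.14].

## Interface

Orientations are given as a 3x3 rotation matrix whose columns are the frame's x, y, z axes.
In Python, from workcell import sense, snapshot, camera_params, finish_job, tip_reach gives the robot as it stands.
- The arm moves only by the tool jog_arm, never from a script. Its argument "plan" is a list of rows, each a list of 7 numbers: the shift along the tool's x, y, z in m, then the turn, a rotation vector about the tool's x, y, z in degrees, then the closure in counts, from 0 (fully open) to 255 (shut). In form: [[tx, ty, tz, ax, ay, az, claw], ...]. A call has 1 to 12 rows; each row is the pose to reach, as a shift and turn from the pose measured when the call began, along the tool's axes at that moment; what a row does not reach only later rows make up. A row lasts 1/12 s, in which the tool goes at most 41.7 mm and 7.16 degrees, less where a joint would pass 70% of its speed; a pose out of reach is approached as far as the arm can. A call with a gripper value outside its range is refused whole. The fingers move at their own pace and stop on an object; "squeeze" is the grip in N (left out, the last holds). Time passes only in rows, so rows that repeat a pose let the fingers close. It gives the time, the measured TCP pose, the force and the opening at its end, in the units of the state.
- sense(): the state, without advancing time (a new reading comes with each control period).
- snapshot(name): name is "scene" or "top" or "wrist"; returns the picture (384x512x3 uint8, blue, green, red); there is no depth.
- camera_params(name): a dict with "mtx" (3x3 intrinsics, pixels), "world_from_camera" (4x4, takes a point from camera to world coordinates); the wrist camera has in their place "mount" (4x4, takes a point from camera to tool coordinates, whose origin is the TCP and whose axes are the flange's). Camera axes: x right, y down, z forward; pixel columns grow to the right and rows downward; lengths in m; the calibration is good to about 2 mm. A picture is of the moment at which its call begins: read the wrist's pose just before it. camera_params takes no time and is no camera call.
- finish_job(): hands the job in, once; it reports no verdict.
The state is a dict: "time_s": time; "q": joint angles; "joint_vel": joint speeds; "effort": joint torques, N m; "tcp_pos": TCP position; "tcp_rot": TCP orientation; "ft_force": force on the tool from outside, world axes, zero at the start; "moment": the same for the moment, N m; "opening": finger opening in m.
Only numpy, scipy, OpenCV 4.12 (cv2) and the standard library are available. Lean on these libraries where they do the work, as an engineer would, in place of code of your own. Each camera call takes 0.05 s, during which the arm holds its last target. There are 200 camera calls.

## Working session

There is one attempt and no reset: what is moved stays moved. The work goes in short steps, Python scripts to look and compute and a tool call to move; the robot and the scene stay as the last step left them, time stands still between calls to the robot, and variables do not carry over. Pictures are saved under pics/ and viewed, about 8 in all and at most 12, crops included, and the job is handed in when it is done.

Besides the shell and the picture viewer there is one more tool, called after "Request:" as a command line: name --pt "numbers of a row" for each row, then --argument value for the rest. jog_arm: Moves the arm, as the interface text tells. Its arguments: {"type":"object","properties":{"plan":{"type":"array","items":{"type":"array","items":{"type":"number"}}},"squeeze":{"type":"number"}},"required":["plan"]}

```bash
mkdir -p pics
python3 - <<'E'
from workcell import *
import cv2,numpy as np
s=sense();print(s);print(tip_reach if not callable(tip_reach) else tip_reach())
for n in("scene","top","wrist"):
    cv2.imwrite(f"pics/{n}0.png",snapshot(n));p=camera_params(n);print(n,{k:np.round(v,4).tolist() if not isinstance(v,str) else v for k,v in p.items()})
E
```

```text
{'time_s': 0.0, 'q': array([-1.3358966 ,  0.32182762, -0.07009788,  1.45169439,  0.02255881,
        1.37081273, -0.05691753]), 'joint_vel': array([-0.00036266,  0.0014655 , -0.00100251,  0.00111007, -0.00039771,
       -0.00133464,  0.00217249]), 'effort': array([-1.94253294e-04, -4.93564045e+01, -3.82141974e-01, -3.14341378e+01,
        1.29676354e-02,  1.10458588e-02,  7.99219293e-06]), 'tcp_pos': array([0.14226882, 0.63370983, 0.24921083]), 'tcp_rot': array([[-9.75726507e-01,  2.18992339e-01, -3.73485077e-04],
       [ 2.18992651e-01,  9.75724620e-01, -1.91952555e-03],
       [-5.59428067e-05, -1.95472245e-03, -9.99998088e-01]]), 'ft_force': array([-0.14301386,  0.00760831, -0.55777468]), 'moment': array([0.06309399, 0.00899974, 0.02877677]), 'opening': 0.08549423508877911}
0.019
scene {'mtx': [[490.4882, 0.0, 258.3126], [0.0, 490.4882, 192.5694], [0.0, 0.0, 1.0]], 'world_from_camera': [[-0.2276, 0.6711, -0.7056, 1.2863], [0.9737, 0.1488, -0.1725, 0.1942], [-0.0107, -0.7263, -0.6873, 0.7928], [0.0, 0.0, 0.0, 1.0]]}
top {'mtx': [[425.4778, 0.0, 259.0136], [0.0, 425.4778, 190.7544], [0.0, 0.0, 1.0]], 'world_from_camera': [[0.0145, -0.9921, 0.1243, 0.4752], [-0.9993, -0.0187, -0.033, 0.0371], [0.0351, -0.1237, -0.9917, 1.0094], [0.0, 0.0, 0.0, 1.0]]}
wrist {'mtx': [[280.4743, 0.0, 254.5995], [0.0, 280.4743, 196.9914], [0.0, 0.0, 1.0]], 'mount': [[0.0005, -0.9478, -0.3187, 0.0816], [1.0, 0.0008, -0.0009, 0.0002], [0.0011, -0.3187, 0.9478, -0.1236], [0.0, 0.0, 0.0, 1.0]]}
```

View pics/scene0.png

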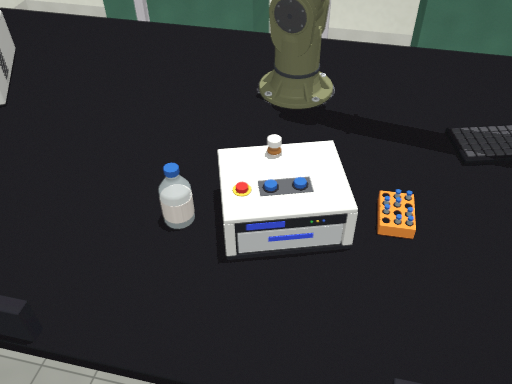

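View pics/top0.png

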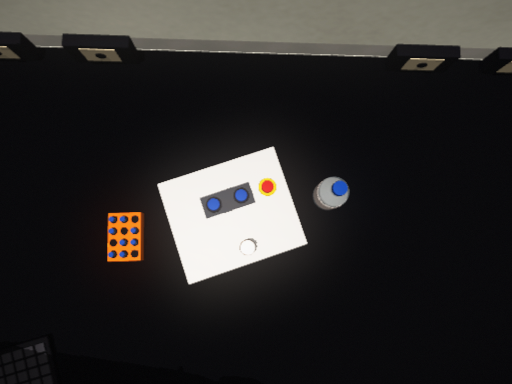

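```bash
cat > h.py <<'E'
import cv2,numpy as np
from workcell import *
def blob(im,lo,hi,near,r=14):
    m=cv2.inRange(cv2.cvtColor(im,cv2.COLOR_BGR2HSV),lo,hi);n,l,s,c=cv2.connectedComponentsWithStats(m)
    k=[i for i in range(1,n) if s[i,4]>15 and np.hypot(*(c[i]-near))<r]
    i=max(k,key=lambda i:s[i,4]);return c[i],s[i]
def ray(name,px,T=None):
    p=camera_params(name);T=p["world_from_camera"] if T is None else T
    d=T[:3,:3]@np.linalg.inv(p["mtx"])@[*px,1];return T[:3,3],d/np.linalg.norm(d)
def tri(rays):
    A=sum(np.eye(3)-np.outer(d,d) for o,d in rays);b=sum((np.eye(3)-np.outer(d,d))@o for o,d in rays);x=np.linalg.solve(A,b)
    return x,[np.linalg.norm(np.cross(x-o,d)) for o,d in rays]
def atz(r,z): return r[0]+r[1]*(z-r[0][2])/r[1][2]
BL=((110,120,60),(130,255,255));RD=((0,150,80),(6,255,255))
E
python3 - <<'E'
from h import *
S=cv2.imread("pics/scene0.png");T=cv2.imread("pics/top0.png")
for n,c,a,b in(("a",BL,(300,183),(214,205)),("b",BL,(271,186),(241,196)),("stop",RD,(242,187),(267,187))):
    ps,ss=blob(S,*c,a);pt,st=blob(T,*c,b)
    rs,rt=ray("scene",ps),ray("top",pt);print(n,ps,ss,pt,st,tri([rs,rt]),atz(rs,.13),atz(rt,.13))
j=T;r=ray("top",(248,246));print("jar",atz(r,.16))
big=cv2.resize(cv2.hconcat([S[130:260,200:370],cv2.resize(T[140:290,150:320],(170,150))[:130]]),None,fx=2.3,fy=2.3,interpolation=cv2.INTER_CUBIC)
q=cv2.findNonZero(cv2.inRange(T[140:290,140:310],(120,120,120),(255,255,255)))
R=cv2.minAreaRect(q);print(R);[print(atz(ray("top",p+[140,140]),.12)) for p in cv2.boxPoints(R)]
E
```

```text
Traceback (most recent call last):
  File "h.py", line 6, in blob
    i=max(k,key=lambda i:s[i,4]);return c[i],s[i]
ValueError: max() iterable argument is empty
```

```bash
sed -i 's/BL=((110,120,60)/BL=((100,140,60)/; s/RD=((0,150,80),(6/RD=((0,150,80),(9/' h.py
cat > m.py <<'E'
from h import *
S=cv2.imread("pics/scene0.png");T=cv2.imread("pics/top0.png")
for im,p in((S,(300,183)),(S,(271,186)),(S,(242,187)),(T,(214,205)),(T,(267,187))): print(im[p[1],p[0]],cv2.cvtColor(im,cv2.COLOR_BGR2HSV)[p[1],p[0]])
for n,c,a,b in(("a",BL,(300,183),(214,205)),("b",BL,(271,186),(241,196)),("stop",RD,(242,187),(267,187))):
    ps,ss=blob(S,*c,a);pt,st=blob(T,*c,b)
    rs,rt=ray("scene",ps),ray("top",pt);print(n,ps,ss,pt,st,tri([rs,rt]),atz(rs,.13),atz(rt,.13))
r=ray("top",(248,246));print("jar",atz(r,.16))
q=cv2.findNonZero(cv2.inRange(T[140:290,140:310],(120,120,120),(255,255,255)))
R=cv2.minAreaRect(q);print(R);[print(atz(ray("top",p+[140,140]),.12)) for p in cv2.boxPoints(R)]
E
python3 m.py
```

```text
[222 134  68] [107 177 222]
[221 136  67] [107 178 221]
[ 69  75 251] [  1 185 251]
[206 109  68] [111 171 206]
[ 53  58 241] [  1 199 241]
a [299.87603306 182.71900826] [294 178  13  11 121] [213.11111111 203.75213675] [207 198  13  12 117] (array([0.55684404, 0.10249748, 0.12731901]), [np.float64(0.00013888338741998882), np.float64(0.0001388833874200452)]) [0.55981567 0.10273209 0.13      ] [0.55657247 0.10243548 0.13      ]
b [270.26612903 185.04032258] [264 180  13  11 124] [240.59482759 194.59482759] [235 189  12  12 116] (array([0.57697967, 0.04588014, 0.127776  ]), [np.float64(0.00017449350576728985), np.float64(0.00017449350576726342)]) [0.5793832  0.04620511 0.13      ] [0.57668907 0.04602879 0.13      ]
stop [241.40740741 187.34259259] [236 182  12  11 108] [266.99056604 186.33018868] [262 181  11  12 106] (array([ 0.59550653, -0.0090437 ,  0.12722654]), [np.float64(0.00021618303620100335), np.float64(0.00021618303620099183)]) [ 0.59841264 -0.00841171  0.13      ] [ 0.59508076 -0.00868765  0.13      ]
jar [0.47110788 0.02905075 0.16      ]
((91.25, 74.25000762939453), (105.62007141113281, 126.17486572265625), 71.56504821777344)
[0.5966213  0.22621964 0.12      ]
[ 0.68771049 -0.02397245  0.12      ]
[ 0.4760036  -0.09581851  0.12      ]
[0.39169602 0.14943888 0.12      ]
```

Request:
jog_arm --pt "-0.02 -0.017 0 0 0 -3 110" --pt "-0.05 -0.042 0 0 0 -6 110" --pt "-0.08 -0.068 0 0 0 -10 110" --pt "-0.11 -0.093 0 0 0 -14 110" --pt "-0.14 -0.118 0 0 0 -18 110" --pt "-0.17 -0.143 0 0 0 -22 110" --pt "-0.2 -0.169 0 0 0 -26 110" --pt "-0.23 -0.194 0 0 0 -29 110" --pt "-0.25 -0.211 0 0 0 -32 110" --pt "-0.265 -0.223 0 0 0 -32.2 110" --pt "-0.27 -0.227 0 0 0 -32.2 110" --pt "-0.27 -0.227 0 0 0 -32.2 110"

```text
time_s: 1.15
tcp_pos: [0.3571, 0.3519, 0.2498]
tcp_rot: [[-0.944, -0.331, -0.0], [-0.331, 0.944, -0.002], [0.001, -0.001, -1.0]]
ft_force: [-0.1, 0.1, 0.7]
opening: 0.0482
```

```bash
cat > go.py <<'E'
from h import *
import sys
from scipy.spatial.transform import Rotation as Ro
A=np.array([.5568,.1025]);B=np.array([.577,.0459])
def plan(A,B,z):
    s=sense();R=s["tcp_rot"];y=np.r_[A-B,0];y/=np.linalg.norm(y);Z=np.array([0,0,-1.]);G=np.c_[np.cross(y,Z),y,Z]
    d=R.T@(np.r_[(A+B)/2,z]-s["tcp_pos"])
    print("t",s["time_s"],"pos",s["tcp_pos"].round(4),"open",s["opening"],"f",s["ft_force"].round(2),"q",s["q"].round(2))
    print("shift",d.round(4),"turn",np.degrees(Ro.from_matrix(R.T@G).as_rotvec()).round(2))
if __name__=="__main__": plan(A,B,float(sys.argv[1]))
E
python3 go.py 0.24
```

```text
t 1.15 pos [0.3571 0.3519 0.2498] open 0.04821222648661875 f [-0.08  0.06  0.65] q [-0.95  0.    0.12  1.82  0.    1.32  1.08]
shift [-0.1061 -0.3315  0.0102] turn [-0.08 -0.04 -0.31]
```

Request:
jog_arm --pt "-0.006 -0.02 0 0 0 0 117" --pt "-0.016 -0.05 0 0 0 0 117" --pt "-0.027 -0.085 0 0 0 0 117" --pt "-0.038 -0.12 0 0 0 0 117" --pt "-0.05 -0.155 0 0 0 0 117" --pt "-0.061 -0.19 0 0 0 0 117" --pt "-0.072 -0.225 0 0 0 0 117" --pt "-0.083 -0.26 0.005 0 0 0 117" --pt "-0.093 -0.29 0.01 0 0 -0.3 117" --pt "-0.1 -0.315 0.01 0 0 -0.3 117" --pt "-0.106 -0.3315 0.01 -0.1 0 -0.3 117" --pt "-0.106 -0.3315 0.01 -0.1 0 -0.3 117"

```text
time_s: 2.15
tcp_pos: [0.5686, 0.072, 0.2397]
tcp_rot: [[-0.943, -0.333, -0.0], [-0.333, 0.943, -0.002], [0.001, -0.002, -1.0]]
ft_force: [-1.4, -0.6, -0.4]
opening: 0.0463
```

```bash
cat > w.py <<'E'
from go import *
s=sense();im=snapshot("wrist");cv2.imwrite("pics/w1.png",im)
M=np.eye(4);M[:3,:3]=s["tcp_rot"];M[:3,3]=s["tcp_pos"];W=M@camera_params("wrist")["mount"]
np.save("W.npy",W)
K=camera_params("wrist")["mtx"]
for n,X in(("a",np.r_[A,.131]),("b",np.r_[B,.131])):
    c=W[:3,:3].T@(X-W[:3,3]);u=(K@c/c[2])[:2];print(n,"pred",u.round(1))
    try:
        p,st=blob(im,*BL,u,20);print(p,st,atz(ray("wrist",p,W),.131))
    except ValueError: print("hidden")
plan(A,B,.2)
E
python3 w.py
```

```text
a pred [292.4 199.9]
[295.32131148 196.27540984] [279 187  27  25 305] [0.55279458 0.10367237 0.131     ]
b pred [223.8 200.1]
[222.88966725 199.44483363] [210 186  27  27 571] [0.57669087 0.04496918 0.131     ]
t 2.2 pos [0.5674 0.0745 0.2396] open 0.04618165354604828 f [-0.03  0.2   0.05] q [-0.58  0.17  0.45  1.68 -0.07  1.31  1.8 ]
shift [ 0.0005 -0.0001  0.0396] turn [ 0.   -0.08 -0.08]
```

View pics/w1.png

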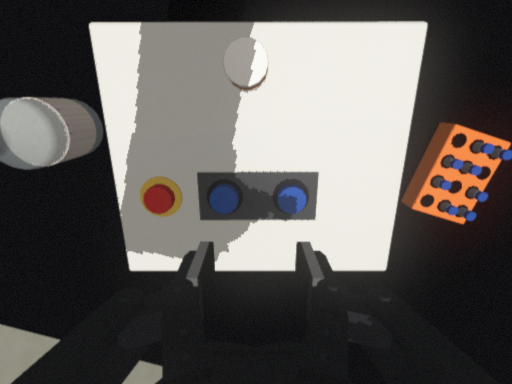

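Request:
jog_arm --pt "0 0 0.015 0 0 0 118" --pt "0.0005 0 0.035 0 0 0 118" --pt "0.0005 0 0.055 0 0 0 118" --pt "0.0005 0 0.07 0 0 0 118" --pt "0.0005 0 0.078 0 -0.1 -0.1 118" --pt "0.0005 0 0.08 0 -0.1 -0.1 118" --pt "0.0005 0 0.08 0 -0.1 -0.1 118"

```text
time_s: 2.78
tcp_pos: [0.5664, 0.076, 0.1594]
tcp_rot: [[-0.941, -0.339, -0.001], [-0.339, 0.941, 0.0], [0.0, 0.001, -1.0]]
ft_force: [0.2, -0.3, 0.8]
opening: 0.0459
```

```bash
cat > v.py <<'E'
from go import *
s=sense();im=snapshot("wrist");cv2.imwrite("pics/w2.png",cv2.resize(im[100:300,130:380],None,fx=2.5,fy=2.5))
cv2.imwrite("pics/s2.png",cv2.resize(snapshot("scene")[110:270,190:370],None,fx=3,fy=3,interpolation=cv2.INTER_CUBIC))
plan(A,B,.15)
E
python3 v.py; python3 -c "
import cv2
a=cv2.imread('pics/w2.png');b=cv2.imread('pics/s2.png')
cv2.imwrite('pics/c2.png',cv2.hconcat([cv2.resize(a,(450,400)),cv2.resize(b,(350,400))]))"
```

```text
t 2.8833 pos [0.5674 0.0752 0.1607] open 0.04630592011940306 f [ 0.83 -0.06  1.11] q [-0.57  0.23  0.44  1.78 -0.11  1.16  1.82]
shift [ 0.0008 -0.0008  0.0107] turn [0.01 0.12 0.08]
```

View pics/c2.png

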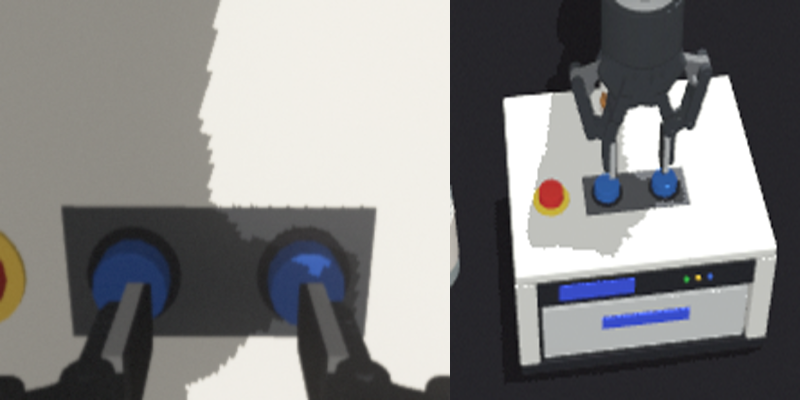

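Request:
jog_arm --pt "0.0005 -0.0004 0.004 0 0 0 118" --pt "0.0005 -0.0005 0.008 0 0 0 118" --pt "0.0005 -0.0005 0.011 0 0 0 118" --pt "0.0005 -0.0005 0.013 0 0 0 118" --pt "0.0005 -0.0005 0.015 0 0 0 118" --pt "0.0005 -0.0005 0.015 0 0 0 118"

```text
time_s: 3.38
tcp_pos: [0.5672, 0.0745, 0.1463]
tcp_rot: [[-0.941, -0.337, 0.002], [-0.337, 0.941, 0.001], [-0.002, 0.001, -1.0]]
ft_force: [-1.6, -0.1, 4.9]
opening: 0.0461
```

Request:
jog_arm --pt "0 0 0.003 0 0 0 118" --pt "0 0 0.006 0 0 0 118" --pt "0 0 0.008 0 0 0 118" --pt "0 0 0.009 0 0 0 118" --pt "0 0 0.009 0 0 0 118"

```text
time_s: 3.8
tcp_pos: [0.5673, 0.0745, 0.1406]
tcp_rot: [[-0.942, -0.337, 0.002], [-0.337, 0.942, 0.003], [-0.003, 0.002, -1.0]]
ft_force: [-7.8, -0.4, 19.6]
opening: 0.0459
```

Request:
jog_arm --pt "0 0 0.004 0 0 0 118" --pt "0 0 0.004 0 0 0 118" --pt "0 0 0.004 0 0 0 118" --pt "0 0 0.004 0 0 0 118" --pt "0 0 0.004 0 0 0 118" --pt "0 0 0.004 0 0 0 118"

```text
time_s: 4.3
tcp_pos: [0.5673, 0.0745, 0.1406]
tcp_rot: [[-0.942, -0.337, 0.002], [-0.337, 0.942, 0.004], [-0.003, 0.004, -1.0]]
ft_force: [-9.9, -1.1, 23.3]
opening: 0.0461
```

```bash
python3 v.py; python3 -c "
import cv2
a=cv2.imread('pics/w2.png');b=cv2.imread('pics/s2.png')
cv2.imwrite('pics/c3.png',cv2.hconcat([cv2.resize(a,(450,400)),cv2.resize(b,(350,400))]))"
```

```text
t 4.4 pos [0.5673 0.0745 0.1406] open 0.04614377537448183 f [-10.38  -0.41  23.58] q [-0.56  0.25  0.44  1.8  -0.12  1.12  1.84]
shift [ 0.0005 -0.0001 -0.0094] turn [0.21 0.18 0.03]
```

View pics/c3.png

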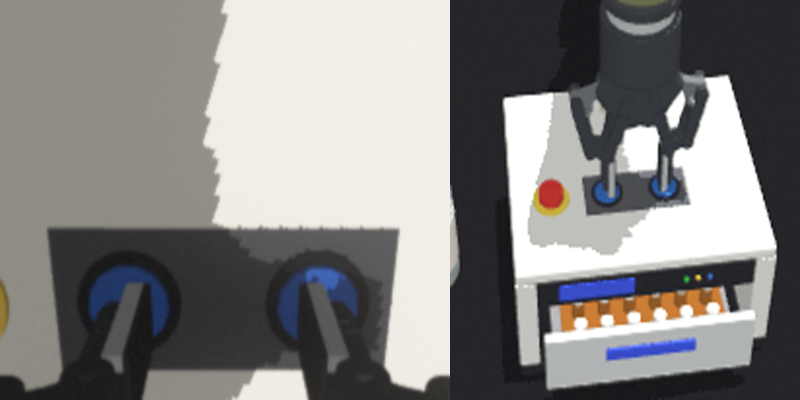

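The tray is moving out and both keys are down. I'm holding with the same press.

Request:
jog_arm --pt "0 0 0.004 0 0 0 118" --pt "0 0 0.004 0 0 0 118" --pt "0 0 0.004 0 0 0 118" --pt "0 0 0.004 0 0 0 118" --pt "0 0 0.004 0 0 0 118" --pt "0 0 0.004 0 0 0 118" --pt "0 0 0.004 0 0 0 118" --pt "0 0 0.004 0 0 0 118" --pt "0 0 0.004 0 0 0 118" --pt "0 0 0.004 0 0 0 118" --pt "0 0 0.004 0 0 0 118" --pt "0 0 0.004 0 0 0 118"

```text
time_s: 5.4
tcp_pos: [0.5674, 0.0745, 0.1406]
tcp_rot: [[-0.942, -0.336, 0.002], [-0.336, 0.942, 0.006], [-0.004, 0.005, -1.0]]
ft_force: [-10.7, -1.4, 23.6]
opening: 0.046
```

Request:
jog_arm --pt "0 0 0.004 0 0 0 118" --pt "0 0 0.004 0 0 0 118" --pt "0 0 0.004 0 0 0 118" --pt "0 0 0.004 0 0 0 118" --pt "0 0 0.004 0 0 0 118" --pt "0 0 0.004 0 0 0 118" --pt "0 0 0.004 0 0 0 118" --pt "0 0 0.004 0 0 0 118" --pt "0 0 0.004 0 0 0 118" --pt "0 0 0.004 0 0 0 118" --pt "0 0 0.004 0 0 0 118" --pt "0 0 0.004 0 0 0 118"

```text
time_s: 6.4
tcp_pos: [0.5674, 0.0744, 0.1406]
tcp_rot: [[-0.942, -0.336, 0.002], [-0.336, 0.942, 0.008], [-0.004, 0.007, -1.0]]
ft_force: [-10.9, -0.1, 24.8]
opening: 0.0458
```

Request:
jog_arm --pt "0 0 0.004 0 0 0 118" --pt "0 0 0.004 0 0 0 118" --pt "0 0 0.004 0 0 0 118" --pt "0 0 0.004 0 0 0 118" --pt "0 0 0.004 0 0 0 118" --pt "0 0 0.004 0 0 0 118" --pt "0 0 0.004 0 0 0 118" --pt "0 0 0.004 0 0 0 118" --pt "0 0 0.004 0 0 0 118" --pt "0 0 0.004 0 0 0 118" --pt "0 0 0.004 0 0 0 118" --pt "0 0 0.004 0 0 0 118"

```text
time_s: 7.4
tcp_pos: [0.5674, 0.0744, 0.1407]
tcp_rot: [[-0.942, -0.336, 0.002], [-0.336, 0.942, 0.009], [-0.005, 0.008, -1.0]]
ft_force: [-10.0, -1.2, 23.6]
opening: 0.0461
```

Run:
```python
from go import *
plan(A,B,.2)
a=snapshot("scene");cv2.imwrite("pics/s4.png",a)
for k in range(2):
    b=snapshot("scene")
t=snapshot("top")
print("motion px",int((cv2.absdiff(a,b)[200:300,200:380].max(2)>40).sum()))
cv2.imwrite("pics/c4.png",cv2.hconcat([cv2.resize(a[110:290,190:370],(400,400)),cv2.resize(t[130:290,150:310],(400,400))]))
# projected position of the tray front's top edge for several extensions
x=np.array([.942,.335,0]);mid=np.r_[(A+B)/2,0];K=camera_params("scene")["mtx"];T=camera_params("scene")["world_from_camera"]
for e in(0,.07,.076,.082):
    X=mid+x*(.08+e)+[0,0,.079];c=T[:3,:3].T@(X-T[:3,3]);u=(K@c/c[2])[:2];print(e,u.round(1),((u-[190,110])*400/180).round(1))
```

```text
t 7.4 pos [0.5674 0.0744 0.1407] open 0.04610325756773015 f [-10.02  -1.21  23.64] q [-0.56  0.25  0.44  1.8  -0.13  1.12  1.84]
shift [ 0.0003  0.0005 -0.0593] turn [ 0.48  0.27 -0.03]
motion px 0
0 [290.7 229.5] [223.8 265.5]
0.07 [296.7 257.3] [237.2 327.3]
0.076 [297.3 259.8] [238.4 332.9]
0.082 [297.8 262.3] [239.6 338.5]
```

View pics/c4.png

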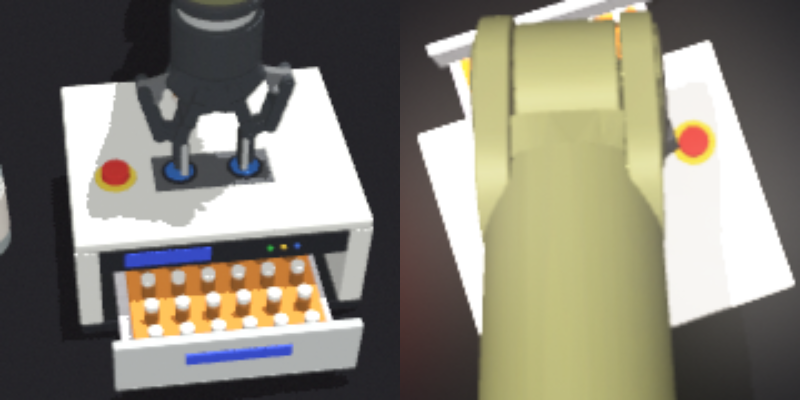

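Request:
jog_arm --pt "0 0 0.004 0 0 0 118" --pt "0 0 0.004 0 0 0 118" --pt "0 0 0.004 0 0 0 118" --pt "0 0 0.004 0 0 0 118" --pt "0 0 0.004 0 0 0 118" --pt "0 0 0.004 0 0 0 118" --pt "0 0 0.004 0 0 0 118" --pt "0 0 0.004 0 0 0 118" --pt "0 0 0.004 0 0 0 118" --pt "0 0 0.004 0 0 0 118" --pt "0 0 0.004 0 0 0 118" --pt "0 0 0.004 0 0 0 118"

```text
time_s: 8.6
tcp_pos: [0.5674, 0.0744, 0.1407]
tcp_rot: [[-0.942, -0.335, 0.002], [-0.335, 0.942, 0.011], [-0.005, 0.01, -1.0]]
ft_force: [-11.1, -0.4, 24.5]
opening: 0.0459
```

Run:
```python
from go import *
a=cv2.imread("pics/s4.png");b=snapshot("scene");s0=cv2.imread("pics/scene0.png")
print("change since 1 s ago:",int((cv2.absdiff(a,b)[200:310,200:380].max(2)>25).sum()))
# blue handle centroid, shut and now -> extension (handle keeps its height on the panel)
x=np.array([.942,.335,0])
c=[blob(im,*BL,n,10)[0] for im,n in((s0,(291,237)),(b,(298,269)))];print(c)
for h in(.03,.04,.05,.06):
    p=[atz(ray("scene",u),h) for u in c];print(h,(p[1]-p[0])@x,(p[0]-np.r_[(A+B)/2,0])@x)
```

```text
change since 1 s ago: 9
[array([290.70618557, 236.68556701]), array([297.01960784, 269.09313725])]
0.03 0.08400189324586536 0.0559348794735794
0.04 0.08290060718365429 0.06461262463074526
0.05 0.0817993211214431 0.07329036978791112
0.06 0.08069803505923191 0.08196811494507708
```

Request:
jog_arm --pt "0 0 -0.005 0 0 0 118" --pt "0 0 -0.012 0 0 0 118" --pt "0 0 -0.025 0 0 0 118" --pt "0 0 -0.045 0 0 0 118" --pt "0 0 -0.065 0 0 0 118" --pt "0 0 -0.085 0 0 0 118" --pt "0 0 -0.105 0 0 0 118" --pt "0 0 -0.115 0 0 0 118" --pt "0 0 -0.12 0 0 0 118" --pt "0 0 -0.12 0 0 0 118" --pt "0 0 -0.12 0 0 0 118" --pt "0 0 -0.12 0 0 0 118"

```text
time_s: 9.65
tcp_pos: [0.5665, 0.073, 0.2592]
tcp_rot: [[-0.942, -0.335, -0.001], [-0.335, 0.942, 0.011], [-0.003, 0.01, -1.0]]
ft_force: [-0.4, 0.5, -1.0]
opening: 0.0456
```

Run:
```python
from go import *
plan(A,B,.26)
b=snapshot("scene");s0=cv2.imread("pics/scene0.png");x=np.array([.942,.335,0])
c=[blob(im,*BL,n,10)[0] for im,n in((s0,(291,237)),(b,(298,269)))]
print("ext",(atz(ray("scene",c[1]),.05)-atz(ray("scene",c[0]),.05))@x)
for n,k,p in(("a",BL,(300,183)),("b",BL,(271,186)),("stop",RD,(242,187))): print(n,*[blob(im,*k,p,8)[0].round(1) for im in(s0,b)])
d=cv2.absdiff(s0,b).max(2)>40
print("bottle/rack change",int(d[160:235,155:200].sum()),int(d[180:240,370:420].sum()))
cv2.imwrite("pics/c5.png",cv2.resize(b[100:300,150:430],None,fx=2.5,fy=2.5))
```

```text
t 9.65 pos [0.5665 0.073  0.2592] open 0.04564029241089663 f [-0.38  0.55 -0.96] q [-0.57  0.15  0.45  1.66 -0.08  1.35  1.8 ]
shift [-0.0008  0.001  -0.0008] turn [ 0.58  0.16 -0.06]
ext 0.08187325189280605
a [299.9 182.7] [299.9 182.8]
b [270.3 185. ] [270.1 185.2]
stop [241.4 187.3] [241.4 187.2]
bottle/rack change 0 0
```

View pics/c5.png

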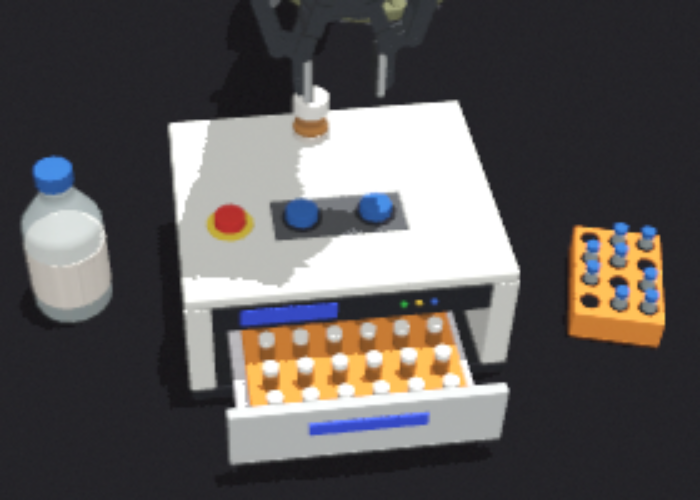

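The tray is fully out, the keys are back up, and the bottle, rack and jar are standing. The arm is clear, so I'm handing in.

```bash
python3 -c "
from workcell import *
print(finish_job())"
```

```text
the job is handed in; nothing more can be done
None
```

The tray is released and fully out. I pressed both blue keys together, one fingertip on each, at about 24 N in total. I held them for about 5 s, until the tray had come out by itself and stopped, then lifted straight up about 12 cm and handed in at about 9.7 s.

Last checks before handing in:
- **Tray:** about 82 mm out, measured from the picture.
- **Keys and stop button:** all three back where they were in the first picture, to within 0.2 px. I saw no sign that the stop button was pressed.
- **Bottle and rack:** no change in the pictures.
- **Jar:** upright behind the keys, judged by eye only because a finger partly hid it.
- **Wrist force:** back to about 1 N, which is noise level.

While pressing there was a steady sideways force of about 10 N that I did not track down. It had no visible effect. No check failed.

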